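# Index the snap-fastener die table to its next hole

### The arm

A 6-joint arm with a two-finger parallel gripper is mounted at the origin on the work surface. World frame = base frame: x ahead of the robot, y to its left, z up, the work surface at z = 0. Lengths are in m, angles in rad, forces in N, time in s.
With the tool pointing down it reaches from about 0.3 to 0.875 m from the base axis. Payload 6.4 kg.
Tool frame: the origin (TCP) lies where the fingers leave the gripper's body, on its centre line; the fingertips stand 73 mm ahead of it and the grasp point (between the pads) lies 54 mm ahead of it; z points along the fingers, y is the line along which they close (so a half turn about z gives the same grasp; the last joint's range is limited). The gripper opens to 85 mm and grips with 20 to 120 N. Pads are 22 mm wide; open, the fingers measure 114 mm over their backs; the gripper's body (76 mm by 85 mm) begins 54 mm behind the grasp point. The pads swing forward as they close: fully open they stand 13 mm farther back than shut.
Start: joints at [1.047, 0.181, 1.607, -0, 1.354, -0.206], TCP at [0.18, 0.546, 0.304] pointing down, gripper open.
Joint ranges: [-2.99, 2.99], [-0.89, 2.07], [0.3, 2.58], [-1.14, 4.28], [0, 2.63], [-3.12, 3.12]. Speed limits (rad/s): [2.57, 2.57, 3.01, 3.14, 3.14, 3.14].

### API

Orientations are given as a unit quaternion [w, x, y, z].
In Python, from bench import ctrl gives the robot as it stands.
- The arm moves only by the tool carry_out, never from a script. Its argument "steps" is one flat list of numbers, 7 for each row, row after row: the shift along the tool's x, y, z in m, then the turn, a rotation vector about the tool's x, y, z in rad, then the opening, from 0 (shut) to 1 (fully open). In form: [dx, dy, dz, wx, wy, wz, claw, dx, dy, dz, wx, wy, wz, claw, ...]. A call has 1 to 20 rows; each row is the pose to reach, as a shift and turn from the pose commanded when the call began, along the tool's axes at that moment; what a row does not reach only later rows make up. A row lasts 1/10 s, in which the tool goes at most 50 mm and 8.59 degrees, less where a joint would pass 70% of its speed; a pose out of reach is approached as far as the arm can. A call with a gripper value outside its range is refused whole. The fingers move at their own pace and stop on an object; the grip force is fixed at half the most. Time passes only in rows, so rows that repeat a pose let the fingers close. It gives the time, the measured TCP pose, the force, the opening and the grip force at its end, in the units of the state.
- ctrl.get_obs(): the state, without advancing time (a new reading comes with each control period).
- ctrl.camera(name): name is "scene" or "top" or "wrist"; returns the picture (420x560x3 uint8, red, green, blue); there is no depth.
- ctrl.camera_params(name): a dict with "vertical_fov" (degrees; the focal length in pixels is half the picture's height over the tangent of half this angle, whatever the lens; pixels are square), "cx", "cy" (the principal point, pixels), "k1" (the pictures are not rectified: a ray, as slopes to the right and down, at radius r is drawn at 1 + k1 r^2 times it, then the intrinsics apply), "cam_to_world" (4x4, takes a point from camera to world coordinates); the wrist camera has in their place "hand_eye" (4x4, takes a point from camera to tool coordinates, whose origin is the TCP and whose axes are the flange's). Camera axes: x right, y down, z forward; pixel columns grow to the right and rows downward; lengths in m; the calibration is good to about 2 mm. A picture is of the moment at which its call begins: read the wrist's pose just before it. camera_params takes no time and is no camera call.
- ctrl.hand_in(): hands the job in; it is judged then, once.
The state is a dict: "time_s": time; "q": joint angles; "dq": joint speeds; "joint_efforts": joint torques, N m; "eef_pos": TCP position; "eef_rot": TCP orientation; "wrist_force": force on the tool from outside, world axes, zero at the start; "torque": the same for the moment, N m; "opening": opening from 0.0 (shut) to 1.0 (fully open); "grasp_force": force on a finger pad.
Only numpy, scipy, OpenCV 4.12 (cv2) and the standard library are available. Lean on these libraries where they do the work, as an engineer would, in place of code of your own. Each camera call takes 0.05 s, during which the arm holds its last target. There are 200 camera calls.

### The job

The rotary die table on the counter is locked by a spring plunger. With the fingertips press the red plunger button down and, keeping it pressed, push the dial round anticlockwise (seen from above) to the next hole, one sixth of a turn, then let go so that the button springs fully up and locks the dial there. Only press and push: lift or carry nothing, turn the dial no other way and no farther, and leave the tin, the hammer and the tray alone.

Things in the scene. Friction and masses are not known exactly. Their poses are not given: they have to be found in the camera images.
- dial (a joint): Turn of the dial (aluminium disc, 164 mm across) about its upright axis, rad: 0 at the hole where it starts, growing anticlockwise seen from above. Holes are every 60 degrees: the next one is at 1.047. Play in a hole about 0.015 rad. Unlocked it turns lightly (about 1 N at the button) and stays where it is left.
- plunger (a joint): How far the red button is pressed down, m: 0 fully up (locked in a hole), 0.010 at its stop. From about 0.0075 on the dial is free. The spring resists with 4 N at first, 8 N at the stop. Let go between holes, it stays about 0.007 down and snaps up when the dial is pushed to a hole; let go within about 2 degrees of a hole it snaps in.
- button_top (a point): Centre of the top face of the red button, 31 mm across, 68 mm above the counter when up. It stands on a black lug that sticks out of the dial's rim, 106 mm from the dial's axis, and travels round with the dial. x axis: level, from the button to the dial's axis; y: level, clockwise along the rim, away from the fence; z up.
- fence_top (a point): Middle of the top edge of the black upright fence on the same lug, on the button's anticlockwise side: 36 mm long along the radius, 6 mm thick, its face 17 mm from the button's centre, its top 84 mm above the counter, 16 mm above the raised button. A finger on the button pushes against it to turn the dial. Axes as for the button.
- dial_axis (a point): Centre of the dial's top face, on its axis, 46 mm above the counter; fixed. On the dial turn six brass dies (56 mm above the counter) and a black hub cap (72 mm). The base's green setting head overhangs the dies on the side away from the button, 75 to 144 mm above the counter.
- next_hole (a point): Where the centre of the button's top must finally be (dial at the next hole, button fully up, 68 mm above the counter); fixed.
- tea_tin: Bystander: blue and steel tin, 72 mm across, 110 mm high, origin at the centre of its underside.
- hammer: Bystander: hammer, 220 mm long, wooden handle and steel head, lying on the counter, its x axis along it towards the head.
- cap_tray: Bystander: orange tray of snap caps, 100 x 75 x 28 mm, origin at the centre of its underside.

How it is judged:
On the way, in this order (a step that is already met when the one before it is completed fails the run):
1. the fingers hold the plunger pressed in, the dial still at its first hole (value of joint plunger above 0.006 m and contact force between the fingers and plunger above 1 N and value of joint dial below 0.3 rad), for 0.1 s.
2. the dial has been turned anticlockwise most of the way to the next hole (value of joint dial above 0.7 rad), for 0.1 s.
At the end, for the whole second after the job is handed in: The dial stands within 0.04 rad of the next hole (1.047 rad), the button is up to within 2 mm and within 6 mm of its place there, and the tin, hammer and tray stand where they were (30 mm) and upright (value of joint dial between 1.007 and 1.087 rad and value of joint plunger below 0.002 m and distance between button_top and next_hole below 0.006 m and angle between each of tea_tin, hammer, cap_tray's own z axis and vertical below 0.2 rad and distance of each of tea_tin, hammer, cap_tray from where it was at the start of the episode below 0.03 m); the robot touches nothing.
It fails at once if the dial is turned backwards (more than 0.15 rad) (value of joint dial below -0.15 rad).
It fails at once if the dial is turned more than 0.25 rad beyond the next hole (value of joint dial above 1.3 rad).
It fails at once if the tin is moved or lifted more than 30 mm (distance of tea_tin from where it was at the start of the episode above 0.03 m).
It fails at once if the hammer is moved or lifted more than 30 mm (distance of hammer from where it was at the start of the episode above 0.03 m).
It fails at once if the tray is moved or lifted more than 30 mm (distance of cap_tray from where it was at the start of the episode above 0.03 m).
It also fails if it takes over 40 s, if anything falls off the work surface, if the arm or the gripper's body presses on something with over 40 N, if the wrist force passes 120 N, or if a joint passes its speed limit or range.

## Working session

There is one attempt and no reset: what is moved stays moved. The work goes in short steps, Python scripts to look and compute and a tool call to move; the robot and the scene stay as the last step left them, time stands still between calls to the robot, and variables do not carry over. Pictures are saved under pics/ and viewed, at most 10 in all, crops included, and the job is handed in when it is done.

Besides the shell and the picture viewer there is one more tool, called after "Call:" by a JSON object that holds its "fn" and its "kwargs". carry_out: Moves the arm, as the interface text tells. Its arguments: {"type":"object","properties":{"steps":{"type":"array"}},"required":["steps"]}

```bash
mkdir -p pics
cat > h.py <<'E'
import numpy as np, cv2
from bench import ctrl
from scipy.spatial.transform import Rotation as R
def K(p,h=420):
    f=h/2/np.tan(np.radians(p["vertical_fov"])/2); return np.array([[f,0,p["cx"]],[0,f,p["cy"]],[0,0,1]])
def c2w(name):
    p=ctrl.camera_params(name)
    if name!="wrist": return np.array(p["cam_to_world"])
    o=ctrl.get_obs(); T=np.eye(4); q=o["eef_rot"]; T[:3,:3]=R.from_quat([*q[1:],q[0]]).as_matrix(); T[:3,3]=o["eef_pos"]
    return T@np.array(p["hand_eye"])
def ray(name,uv,T=None):
    p=ctrl.camera_params(name); T=c2w(name) if T is None else T
    s=cv2.undistortPoints(np.array([[uv]],float),K(p),np.array([p["k1"],0,0,0,0.]))[0,0]
    return T[:3,3],T[:3,:3]@np.array([s[0],s[1],1])
def atz(name,uv,z,T=None):
    o,d=ray(name,uv,T); return o+d*(z-o[2])/d[2]
def tri(rays):
    A=0;b=0
    for o,d in rays:
        d=d/np.linalg.norm(d); P=np.eye(3)-np.outer(d,d); A=A+P; b=b+P@o
    return np.linalg.solve(A,b)
def snap(name,fn):
    im=ctrl.camera(name); cv2.imwrite("pics/"+fn,cv2.cvtColor(im,cv2.COLOR_RGB2BGR)); return im
def red(im):
    h=cv2.cvtColor(im,cv2.COLOR_RGB2HSV); m=(((h[...,0]<6)|(h[...,0]>174))&(h[...,1]>150)&(h[...,2]>60)).astype(np.uint8)
    n,l,s,c=cv2.connectedComponentsWithStats(m); return [(s[i].tolist(),c[i].round(1).tolist()) for i in range(1,n) if s[i,4]>25]
E
python3 - <<'E'
from h import *
for n in("scene","top"):
    im=snap(n,n+"0.png"); print(n,red(im)); print(c2w(n).round(3).tolist())
o=ctrl.get_obs(); print(o["eef_pos"],o["eef_rot"],o["wrist_force"])
E
```

```text
scene [([390, 23, 81, 52, 1176], [419.8, 35.4]), ([485, 93, 8, 15, 66], [488.1, 102.0]), ([193, 205, 17, 16, 186], [201.5, 212.4])]
[[0.879, 0.408, -0.247, 0.843], [0.477, -0.754, 0.451, -0.405], [-0.002, -0.514, -0.858, 0.911], [0.0, 0.0, 0.0, 1.0]]
top [([289, 266, 19, 19, 288], [298.1, 275.2])]
[[-0.01, -0.997, 0.082, 0.538], [-0.999, 0.007, -0.045, 0.035], [0.044, -0.083, -0.996, 0.836], [0.0, 0.0, 0.0, 1.0]]
[0.17946279 0.54588727 0.30309504] [-2.82701165e-04  1.58228539e-01  9.87402215e-01 -7.17970088e-04] [ 0.90558358  1.12821053 -0.7634129 ]
```

View pics/scene0.png

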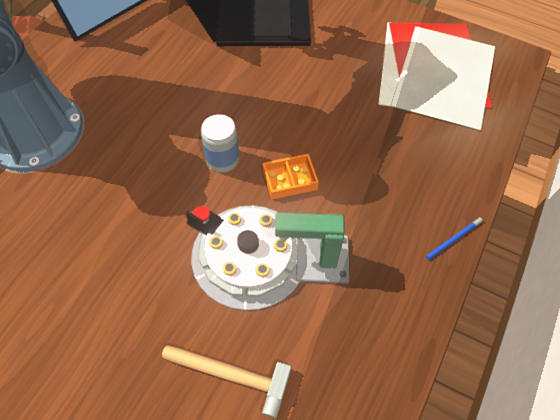

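View pics/top0.png

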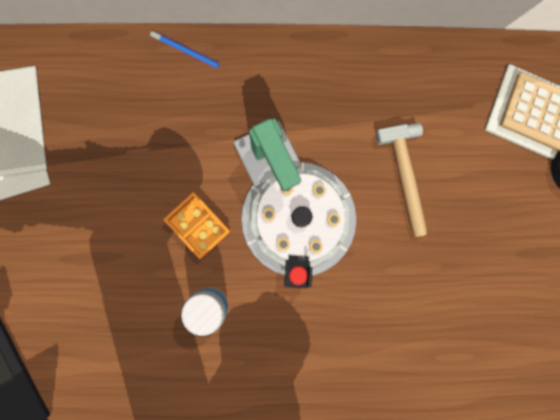

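```bash
python3 - <<'E'
from h import *
b=tri([ray("top",(298.1,275.2)),ray("scene",(202,212))]);a=tri([ray("top",(302,215)),ray("scene",(248,239))])
print("btn",b,"hub",a,np.linalg.norm((a-b)[:2]))
print(atz("top",(298.1,275.2),.068),atz("top",(302,215),.072))
for n,uv,z in(("tin",(204,314),.11),("tray",(197,226),.02)):print(n,atz("top",uv,z))
E
python3 -c "
import cv2;i=cv2.imread('pics/top0.png')[150:330,160:380];cv2.imwrite('pics/c.png',cv2.resize(i,None,fx=3.3,fy=3.3,interpolation=2))"
```

```text
btn [ 0.48816733 -0.03009979  0.07359552] hub [ 0.59401664 -0.03886194  0.07531909] 0.10621135428037592
[ 0.48695881 -0.03114615  0.068     ] [ 0.59415944 -0.0392563   0.072     ]
tin [0.42767427 0.12996426 0.11      ]
tray [0.57847437 0.15526768 0.02      ]
```

View pics/c.png

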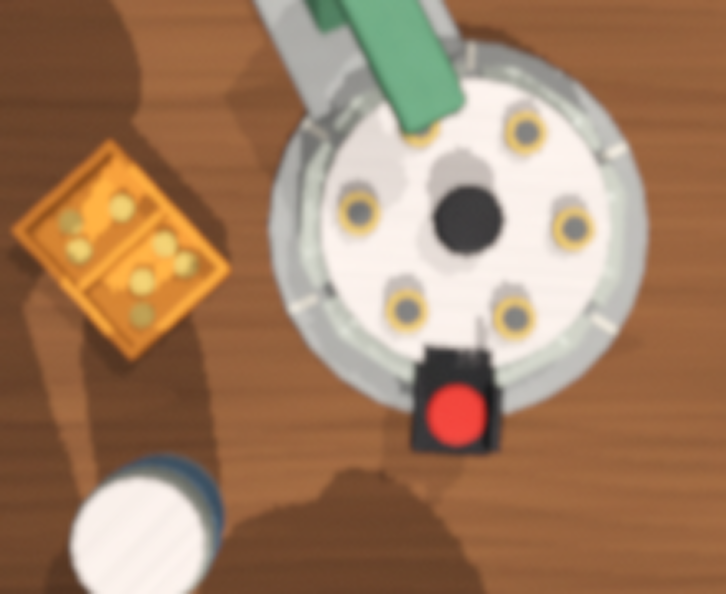

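Call:
{"fn": "carry_out", "kwargs": {"steps": [-0.12,-0.11,0.015,0,0,0.33,0,-0.24,-0.22,0.03,0,0,0.66,0,-0.35,-0.34,0.04,0,0,1.0,0,-0.472,-0.452,0.053,0,0,1.332,0,-0.472,-0.452,0.053,0,0,1.332,0,-0.472,-0.452,0.053,0,0,1.332,0,-0.472,-0.452,0.053,0,0,1.332,0,-0.472,-0.452,0.053,0,0,1.332,0,-0.472,-0.452,0.053,0,0,1.332,0,-0.472,-0.452,0.053,0,0,1.332,0,-0.472,-0.452,0.053,0,0,1.332,0,-0.472,-0.452,0.053,0,0,1.332,0,-0.472,-0.452,0.053,0,0,1.332,0,-0.472,-0.452,0.053,0,0,1.332,0,-0.472,-0.452,0.053,0,0,1.332,0,-0.472,-0.452,0.053,0,0,1.332,0,-0.472,-0.452,0.053,0,0,1.332,0,-0.472,-0.452,0.053,0,0,1.332,0,-0.472,-0.452,0.053,0,0,1.332,0]}}

```text
time_s: 2.0
eef_pos: [0.4866, -0.0296, 0.2511]
eef_rot: [0.0, 0.734, 0.679, 0.0]
wrist_force: [-0.7, 0.8, -0.4]
opening: -0.003
grasp_force: 0.0
```

Run:
```python
from h import *
T=c2w("wrist"); im=snap("wrist","w1.png"); r=red(im); print(r, T.round(3).tolist())
for s,c in r: print(atz("wrist",c,.068,T))
o=ctrl.get_obs(); print(o["time_s"],o["q"],o["eef_pos"],o["eef_rot"],o["wrist_force"])
```

```text
[([258, 183, 43, 42, 1425], [279.1, 203.8])] [[0.997, -0.074, -0.02, 0.491], [-0.077, -0.962, -0.262, 0.037], [-0.0, 0.263, -0.965, 0.322], [0.0, 0.0, 0.0, 1.0]]
[ 0.48497988 -0.02849476  0.068     ]
2.05 [-3.05241694e-01  3.97053703e-02  1.87468050e+00 -5.83583081e-06
  1.22679208e+00 -2.27637532e-01] [ 0.48665332 -0.02983118  0.2511329 ] [1.81415260e-04 7.34004184e-01 6.79144915e-01 1.00457020e-04] [0.25372222 0.02932833 0.47045741]
```

View pics/w1.png

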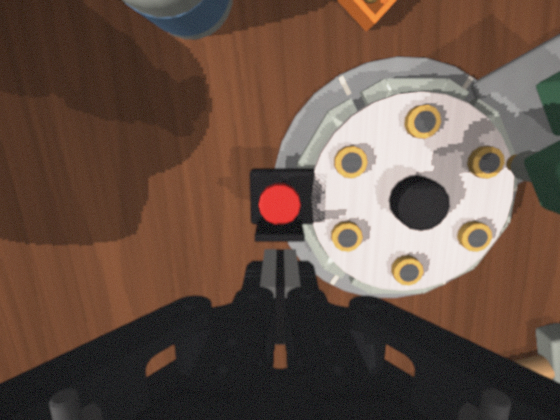

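Call:
{"fn": "carry_out", "kwargs": {"steps": [0,0,0.04,0,0,0,0,0,0,0.08,0,0,0,0,0,0,0.1,0,0,0,0,0,0,0.106,0,0,0,0,0,0,0.106,0,0,0,0,0,0,0.106,0,0,0,0]}}

```text
time_s: 2.65
eef_pos: [0.4877, -0.0308, 0.1462]
eef_rot: [0.001, 0.734, 0.679, 0.001]
wrist_force: [0.9, -0.2, -0.0]
opening: -0.0
grasp_force: 0.0
```

Run:
```python
from h import *
T=c2w("wrist"); im=snap("wrist","w2.png"); print(red(im))
print(atz("wrist",(419,203),.072,np.array([[0.997,-0.074,-0.02,0.491],[-0.077,-0.962,-0.262,0.037],[0,0.263,-0.965,0.322],[0,0,0,1]])))
o=ctrl.get_obs(); print(o["eef_pos"],o["wrist_force"])
cv2.imwrite("pics/w2c.png",cv2.resize(cv2.cvtColor(im,cv2.COLOR_RGB2BGR)[200:420,140:420],None,fx=2.5,fy=2.5))
```

```text
[([242, 225, 69, 44, 1624], [273.8, 243.4])]
[ 0.58759041 -0.03480615  0.072     ]
[ 0.48789963 -0.03087328  0.14646903] [0.53140117 0.64145786 0.26837887]
```

View pics/w2c.png

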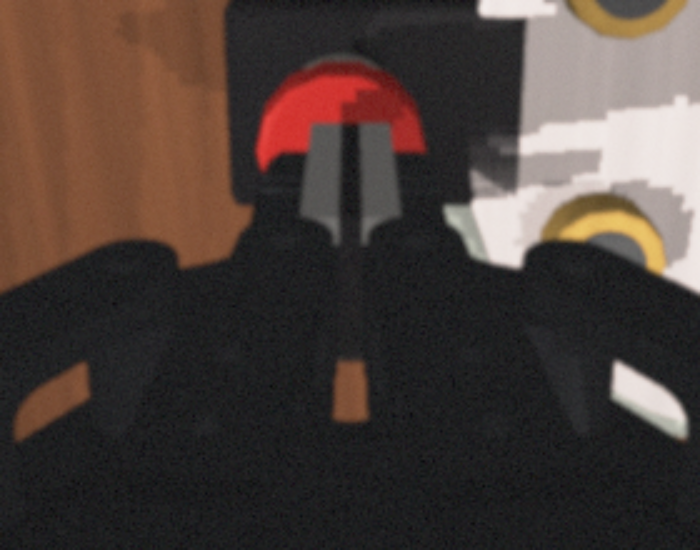

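Run:
```python
from h import *
H=np.array(ctrl.camera_params("wrist")["hand_eye"])
for v in(248,250,252):
  for z in(.073,.070): print(v,z,atz("wrist",(280,v),z,H))
T=c2w("wrist")
for u,v in((341,63),(341,77),(257,150),(427,150)): print(atz("wrist",(140+u/2.5,200+v/2.5),.068,T))
```

```text
248 0.073 [ 0.00972758 -0.00112159  0.073     ]
248 0.07 [ 0.01091883 -0.00112266  0.07      ]
250 0.073 [ 0.00879791 -0.00112116  0.073     ]
250 0.07 [ 0.0100086  -0.00112223  0.07      ]
252 0.073 [ 0.00786523 -0.00112071  0.073     ]
252 0.07 [ 0.00909542 -0.0011218   0.07      ]
[ 0.48685323 -0.01243579  0.068     ]
[ 0.48664157 -0.01504077  0.068     ]
[ 0.47027449 -0.02779684  0.068     ]
[ 0.50110729 -0.03025466  0.068     ]
```

Call:
{"fn": "carry_out", "kwargs": {"steps": [0.001,-0.0015,0.003,0,0,0,0,0.001,-0.0015,0.006,0,0,0,0,0.001,-0.0015,0.009,0,0,0,0,0.001,-0.0015,0.011,0,0,0,0,0.001,-0.0015,0.012,0,0,0,0,0.001,-0.0015,0.012,0,0,0,0]}}

```text
time_s: 3.3
eef_pos: [0.4859, -0.0297, 0.1334]
eef_rot: [0.001, 0.734, 0.679, 0.0]
wrist_force: [-1.0, 0.5, 6.9]
opening: -0.0
grasp_force: 3.1
```

Call:
{"fn": "carry_out", "kwargs": {"steps": [0,0,0.001,0,0,0,0,0,0,0.002,0,0,0,0,0,0,0.0025,0,0,0,0,0,0,0.0025,0,0,0,0]}}

```text
time_s: 3.7
eef_pos: [0.4859, -0.0296, 0.131]
eef_rot: [0.0, 0.734, 0.679, 0.0]
wrist_force: [-0.8, 0.7, 7.8]
opening: -0.003
grasp_force: 3.6
```

```bash
cat > plan.py <<'E'
from h import *
import sys
A=np.array([.5915,-.0370]); B=np.array([.4860,-.0290])
o=ctrl.get_obs(); q=o["eef_rot"]; M=R.from_quat([*q[1:],q[0]]).as_matrix(); P=o["eef_pos"]
print(P,o["wrist_force"], np.degrees(np.arctan2(*(B-A)[::-1])))
r=.106; ph0=np.arctan2(*(B-A)[::-1])
off=float(sys.argv[1]) # finger centre ahead of button, m
yaw0=np.arctan2(M[1,1],M[0,1])
for t in map(float,sys.argv[2:]):
    ph=ph0+t; c=A+r*np.array([np.cos(ph),np.sin(ph)])+off*np.array([-np.sin(ph),np.cos(ph)])
    d=M.T@np.array([*(c-P[:2]),0]); w=(ph+np.pi-yaw0+np.pi)%(2*np.pi)-np.pi
    print(t,c.round(4),d.round(4),"wz",round(-w,3))
E
python3 plan.py 0.006 0 .1 .2 .3 .4 .5 .6 .7 .8 .9 1.0 1.047
```

```text
[ 0.48588775 -0.02962694  0.13096555] [-0.81318018  0.70879996  7.7743554 ] 175.66359521434
0.0 [ 0.4853 -0.035 ] [-0.0054 -0.0001  0.    ] wz -0.003
0.1 [ 0.4857 -0.0456] [-0.0159  0.001   0.    ] wz -0.103
0.2 [ 0.4871 -0.0561] [-0.0263  0.0033  0.    ] wz -0.203
0.3 [ 0.4895 -0.0664] [-0.0364  0.0065  0.    ] wz -0.303
0.4 [ 0.4929 -0.0765] [-0.0461  0.0107  0.    ] wz -0.403
0.5 [ 0.4974 -0.0861] [-0.0554  0.0159  0.    ] wz -0.503
0.6 [ 0.5027 -0.0953] [-0.0641  0.022   0.    ] wz -0.603
0.7 [ 0.509  -0.1038] [-0.0721  0.0289  0.    ] wz -0.703
0.8 [ 0.5161 -0.1117] [-0.0795  0.0366  0.0001] wz -0.803
0.9 [ 0.5239 -0.1189] [-0.086   0.045   0.0001] wz -0.903
1.0 [ 0.5324 -0.1252] [-0.0916  0.054   0.0001] wz -1.003
1.047 [ 0.5366 -0.1279] [-0.094   0.0584  0.0001] wz -1.05
```

Call:
{"fn": "carry_out", "kwargs": {"steps": [-0.003,0,0,0,0,0,0,-0.0054,0,0,0,0,0,0,-0.0107,0.0004,0,0,0,-0.05,0,-0.0159,0.001,0,0,0,-0.1,0,-0.0211,0.0021,0,0,0,-0.15,0,-0.0263,0.0033,0,0,0,-0.2,0,-0.0314,0.0049,0,0,0,-0.25,0,-0.0364,0.0065,0,0,0,-0.3,0,-0.0413,0.0086,0,0,0,-0.35,0,-0.0461,0.0107,0,0,0,-0.4,0,-0.0508,0.0133,0,0,0,-0.45,0,-0.0554,0.0159,0,0,0,-0.5,0,-0.0598,0.0189,0,0,0,-0.55,0,-0.0641,0.022,0,0,0,-0.6,0,-0.0682,0.0254,0,0,0,-0.65,0,-0.0721,0.0289,0,0,0,-0.7,0,-0.0758,0.0327,0,0,0,-0.75,0,-0.0795,0.0366,0,0,0,-0.8,0,-0.0795,0.0366,0,0,0,-0.8,0,-0.0795,0.0366,0,0,0,-0.8,0]}}

```text
time_s: 5.7
eef_pos: [0.5164, -0.1125, 0.1313]
eef_rot: [0.001, 0.412, 0.911, -0.0]
wrist_force: [-0.4, -1.5, 7.4]
opening: -0.0
grasp_force: 3.6
```

Run:
```python
from h import *
o=ctrl.get_obs(); print(o["eef_pos"],o["wrist_force"])
a=snap("top","t3.png"); print(red(a)); T=c2w("wrist"); b=snap("wrist","w3.png"); print(red(b))
a=cv2.cvtColor(a,cv2.COLOR_RGB2BGR)[180:320,240:400];b=cv2.cvtColor(b,cv2.COLOR_RGB2BGR)[140:400,120:440]
cv2.imwrite("pics/c3.png",np.hstack([cv2.resize(a,(400,350)),cv2.resize(b,(400,350))]))
```

```text
[ 0.51642195 -0.1125276   0.13127583] [-0.41579367 -1.45945578  7.40869945]
[]
[([246, 230, 69, 37, 1283], [279.5, 245.4])]
```

View pics/c3.png

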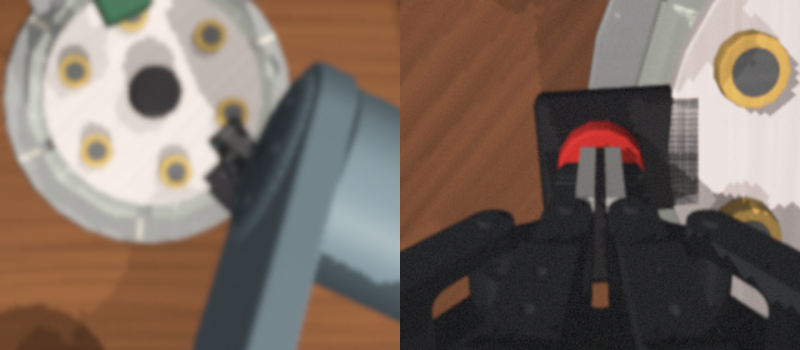

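```bash
cat > ang.py <<'E'
from h import *
def meas(im,T,z):
    s,c=red(im)[0]; M=T[:3,:3]
    h=cv2.cvtColor(im,cv2.COLOR_RGB2HSV); m=(((h[...,0]<6)|(h[...,0]>174))&(h[...,1]>150)&(h[...,2]>60))
    pts=[]
    for u in range(s[0]+6,s[0]+s[2]-6,2):
        v=np.flatnonzero(m[:,u])[0]; pts.append(atz("wrist",(u,v),z,T)[:2])
    pts=np.array(pts)
    from scipy.optimize import least_squares
    f=least_squares(lambda c:np.hypot(*(pts-c).T)-.0155,pts.mean(0)-M[:2,1]*-.0+M[:2,1]*.012)
    return f.x,np.abs(f.fun).max()
E
python3 - <<'E'
from ang import *
A=np.array([.5915,-.0370])
im=cv2.cvtColor(cv2.imread("pics/w3.png"),cv2.COLOR_BGR2RGB); T=c2w("wrist")
for z in(.058,.060):
    c,e=meas(im,T,z); print(z,c,e,np.hypot(*(c-A)),np.degrees(np.arctan2(*(c-A)[::-1])))
# reference w1 pose
im=cv2.cvtColor(cv2.imread("pics/w1.png"),cv2.COLOR_BGR2RGB)
T=np.array([[0.997,-0.074,-0.02,0.491],[-0.077,-0.962,-0.262,0.037],[0,0.263,-0.965,0.322],[0,0,0,1]])
c,e=meas(im,T,.068); print(c,e,np.degrees(np.arctan2(*(c-A)[::-1])))
E
```

```text
0.058 [ 0.51385    -0.11068184] 0.0004651006444534849 0.10704455117192585 -136.50204192564829
0.06 [ 0.51341477 -0.11019019] 0.0004852620515324955 0.10702386096977745 -136.85335423633472
[ 0.48569327 -0.02839003] 0.0005554656616641312 175.3478348060379
```

Call:
{"fn": "carry_out", "kwargs": {"steps": [0,0,-0.003,0,0,0,0,0,0,-0.0055,0,0,0,0,-0.0026,0.0002,-0.0055,0,0,-0.025,0,-0.0053,0.0004,-0.0055,0,0,-0.05,0,-0.008,0.0007,-0.0055,0,0,-0.075,0,-0.0106,0.0011,-0.0055,0,0,-0.1,0,-0.0132,0.0016,-0.0055,0,0,-0.125,0,-0.0148,0.0019,-0.0055,0,0,-0.14,0,-0.0158,0.0021,-0.0055,0,0,-0.15,0,-0.0158,0.0021,-0.0055,0,0,-0.15,0]}}

```text
time_s: 6.8
eef_pos: [0.5275, -0.1222, 0.1356]
eef_rot: [-0.0, 0.343, 0.939, 0.0]
wrist_force: [-1.8, 0.2, -1.3]
opening: 0.001
grasp_force: 0.8
```

Run:
```python
from ang import *
A=np.array([.5915,-.0370])
o=ctrl.get_obs(); print(o["eef_pos"],o["wrist_force"])
T=c2w("wrist"); im=snap("wrist","w4.png")
for z in(.061,.064):
    c,e=meas(im,T,z); print(z,c,e,np.degrees(np.arctan2(*(c-A)[::-1]))+360-175.5)
```

```text
[ 0.52747579 -0.1221675   0.13559906] [-1.76147319  0.216763   -1.30212716]
0.061 [ 0.52016145 -0.11686739] 0.00042226350434671975 52.72837423222592
0.064 [ 0.51952376 -0.11631529] 0.0005303974239446781 52.27719970115848
```

Call:
{"fn": "carry_out", "kwargs": {"steps": [-0.0021,0.0002,0,0,0,-0.02,0,-0.0042,0.0003,0,0,0,-0.04,0,-0.0053,0.0004,0,0,0,-0.05,0,-0.0064,0.0005,0,0,0,-0.06,0,-0.0074,0.0006,0,0,0,-0.07,0,-0.0074,0.0006,0,0,0,-0.07,0]}}

```text
time_s: 7.45
eef_pos: [0.5349, -0.1272, 0.137]
eef_rot: [0.002, 0.31, 0.951, -0.0]
wrist_force: [0.1, 0.0, 4.2]
opening: 0.0
grasp_force: 2.0
```

```bash
cat > s.py <<'E'
from ang import *
import sys
A=np.array([.5915,-.0370])
o=ctrl.get_obs(); print(o["time_s"],o["eef_pos"],o["wrist_force"])
T=c2w("wrist"); im=snap("wrist",sys.argv[1])
for z in(.061,.064):
    c,e=meas(im,T,z); print(z,c,e,np.degrees(np.arctan2(*(c-A)[::-1]))+360-175.5)
E
python3 s.py w5.png
```

```text
7.45 [ 0.53493574 -0.12718344  0.1369625 ] [0.11188635 0.01588538 4.24287048]
0.061 [ 0.5286143  -0.12354087] 0.00043307162463135547 58.49563517605981
0.064 [ 0.52790772 -0.12301765] 0.0005422525272282229 58.024728470735
```

Call:
{"fn": "carry_out", "kwargs": {"steps": [0.001,0,-0.003,0,0,0,0,0.002,0,-0.008,0,0,0,0,0.002,0,-0.03,0,0,0,0,0.002,0,-0.07,0,0,0,0,0.002,0,-0.11,0,0,0,0,0.002,0,-0.11,0,0,0,0,0.002,0,-0.11,0,0,0,0,0.002,0,-0.11,0,0,0,0]}}

```text
time_s: 8.3
eef_pos: [0.5312, -0.1248, 0.2447]
eef_rot: [-0.001, 0.31, 0.951, 0.0]
wrist_force: [-0.7, -0.3, -0.5]
opening: -0.0
grasp_force: 0.0
```

Run:
```python
from ang import *
A=np.array([.5915,-.0370])
o=ctrl.get_obs(); print(o["time_s"],o["eef_pos"],o["wrist_force"])
T=c2w("wrist"); im=snap("wrist","w6.png"); print(red(im))
for z in(.061,.068):
    c,e=meas(im,T,z); print(z,c,e,np.hypot(*(c-A)),np.degrees(np.arctan2(*(c-A)[::-1]))+360-175.4)
```

```text
8.3 [ 0.53116628 -0.12481099  0.24471194] [-0.73732496 -0.27121649 -0.47425168]
[([258, 184, 45, 44, 1505], [279.8, 205.9])]
0.061 [ 0.52952413 -0.12461854] 0.0006421883227010518 0.10732202555905535 59.32680441060293
0.068 [ 0.52844439 -0.12383522] 0.0006694111301588403 0.10731433370150652 58.614631094786745
```

View pics/w6.png

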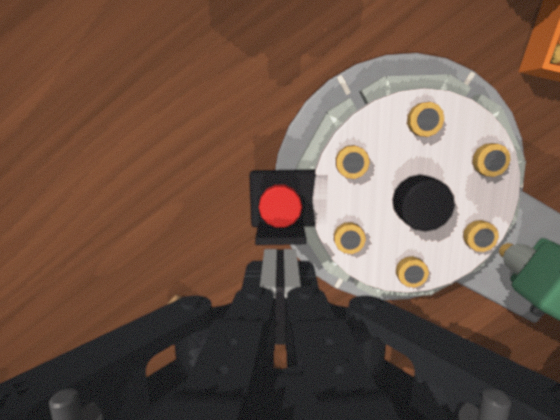

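```bash
python3 -c "
from bench import ctrl
print(ctrl.hand_in())"
```

```text
the job is handed in; nothing more can be done
None
```

I turned the dial anticlockwise to the next hole and handed the job in at about 8.3 s of the 40 s. I haven't seen a verdict, as `hand_in` returned none. The last wrist picture puts the dial about 58.6° round (60° wanted, measured to about 2°). The button is back at its full height, judged by its size in the picture. It pushed back on the fingertips with about 4 N at a height it only reaches when locked in a hole. The arm is clear, and I never went near the tin, hammer or tray.

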